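# Stand the lying gas cylinder up against the stop

## Robot

A 6-joint arm with a two-finger parallel gripper is mounted at the origin on a cart in front of the work surface, level with it; the furniture and walls round the work are solid. World frame = base frame: x ahead of the robot, y to its left, z up, the work surface at z = 0. Lengths are in mm, angles in rad, forces in N, time in s.
With the tool pointing down it reaches from about 350 to 975 mm from the base axis. Payload 7.1 kg.
Tool frame: the origin (TCP) lies at the centre of the arm's flange, where the gripper is bolted on; the fingertips stand 182 mm ahead of it and the grasp point (between the pads) lies 163 mm ahead of it; z points along the fingers, y is the line along which they close (so a half turn about z gives the same grasp; the last joint's range is limited). The gripper opens to 88 mm and grips with 3 to 60 N. Pads are 20 mm wide; open, the fingers measure 115 mm over their backs; the gripper's body (75 mm by 178 mm) begins 61 mm behind the grasp point.
Start: joints at [1.223, 0.423, 1.63, -0, 1.089, -0.019], TCP at [201.786, 591.514, 404.675] pointing down, gripper open.
Joint ranges: [-3, 3], [-0.9, 2.11], [0.09, 2.58], [-1.31, 4.45], [0.11, 2.69], [-2.54, 2.54]. Speed limits (rad/s): [2.39, 2.39, 3.01, 3.14, 3.14, 3.14].

## Interface

Orientations are given as a rotation vector (axis times angle).
In Python, from workcell import readout, get_image, ctrl gives the robot as it stands.
- The arm moves only by the tool step_arm, never from a script. Its argument "targets" is a list that holds one entry, the list of rows, each a list of 7 numbers: the shift along the world's x, y, z as a fraction of full scale, then the turn, a rotation vector about the world's x, y, z as a fraction of full scale, then the opening, from 0 (shut) to 1 (fully open). In form: [[[dx, dy, dz, wx, wy, wz, claw], ...]]. A call has exactly 5 rows; each row shifts and turns the commanded pose from where the row before left it; what a row does not reach is not made up. Full scale, the value 1, is 0.05 m for a shift and 4 degrees for a turn. A row lasts 1/8 s, in which the tool goes at most 62.5 mm and 10.7 degrees, less where a joint would pass 70% of its speed; a pose out of reach is approached as far as the arm can. A call with a number of a shift or a turn outside -1 to 1 is refused whole. A call with a gripper value outside its range is refused whole. The fingers move at their own pace and stop on an object; the grip force is fixed at half the most. Time passes only in rows, so rows that do not move let the fingers close, or fill a call up. It gives the time, the measured TCP pose, the force, the opening and the grip force at its end, in the units of the state.
- readout.get_obs(): the state, without advancing time (a new reading comes with each control period).
- get_image(name): name is "scene" or "top" or "wrist"; returns a dict with "pixels" (384x512x3 uint8, red, green, blue), "intrinsics" (3x3 intrinsics, pixels), "extrinsics" (4x4, takes a point from world to camera coordinates). Camera axes: x right, y down, z forward; pixel columns grow to the right and rows downward; lengths in mm; the calibration is good to about 2 mm. A picture is of the moment at which its call begins. There is no depth.
- ctrl.close_job(): hands the job in; it is judged then, once.
The state is a dict: "t": time; "qpos": joint angles; "qvel": joint speeds; "joint_torque": joint torques, N m; "ee_pos": TCP position; "orientation": TCP orientation; "ft_force": force on the tool from outside, world axes, zero at the start; "moment": the same for the moment, N m; "width": finger opening in mm; "grasp_force": force on a finger pad.
Only numpy, scipy, OpenCV 4.12 (cv2) and the standard library are available. Lean on these libraries where they do the work, as an engineer would, in place of code of your own. Each camera call takes 0.05 s, during which the arm holds its last target. There are 200 camera calls.

## Task

The small green gas cylinder lies on the bench. Slide it along the bench, still lying, until its rubber foot butts squarely against the rubber-faced back plate of the yellow stop, between its cheeks; then, with the foot kept against the plate and never carrying the cylinder clear of the bench, raise the red cap end until the cylinder stands upright on its foot, red cap up, close against the plate, and let go. Leave the other things where they are.

Things in the scene. Friction and masses are not known exactly. Their poses are not given: they have to be found in the camera images.
- gas_cylinder: loose green gas cylinder, 192 mm long, 0.5 to 0.8 kg, centre of mass about x = 62 mm. Origin: centre of its foot's flat end face; x axis runs along it from foot to red cap (level at start, up at the end). Black octagonal rubber foot, 50 mm over flats, x = 0 to 30 mm (stops rolling); round body 50 mm across to x = 125 mm, shoulder to 145 mm, cap to 192 mm. Lying, its axis is 25 mm up.
- cap (a point): centre of the red round protective cap on the cylinder's axis, 171 mm from the foot face: the place to grip. The cap is solid and fixed, 34 mm across, 42 mm long. Held lightly across its diameter (about 12 N), the cylinder turns between the finger pads under its own weight.
- stop: yellow steel stop fixed to the bench. Origin: on the bench, mid-front of the black rubber facing of its back plate; x axis level, into the plate, away from the open side, which looks towards the cylinder's foot; z up. Plate 118 mm wide, 72 mm high; two cheeks, 72 mm high, 96 mm apart inside, reach to x = -26 mm. No floor plate: the cylinder slides and stands on the bench.
- bay (a point): point on the bench 25 mm in front of the stop's facing, midway between the cheeks: where the middle of the foot ends. As the cylinder rises, the upper edge of its foot slides down the facing and the lower edge slides out along the bench, so that upright its side is against the facing.
- weight: bystander: loose steel weight with a knob, 45 mm across, 46 mm high, beyond the work; origin under its centre
- linen_tester: bystander: loose black folding magnifier, 37x33x43 mm; origin under its centre
- glue_stick: bystander: loose glue stick standing upright, red top, 27 mm across, 91 mm high; origin under its centre
- thread_cone_0: bystander: loose red thread cone, 60 mm across, 100 mm high; origin under its centre

How it is judged:
By the outcome, as a careful person would: the job done as asked, in the order asked, and still so for the second after the job is handed in, with the robot touching nothing.
It also fails if it takes over 50 s, if anything falls off the work surface, if the arm or the gripper's body presses on something with over 40 N, if the wrist force passes 120 N, or if a joint passes its speed limit or range.

## Working session

There is one attempt and no reset: what is moved stays moved. The work goes in short steps, Python scripts to look and compute and a tool call to move; the robot and the scene stay as the last step left them, time stands still between calls to the robot, and variables do not carry over. Pictures are saved under pics/ and viewed, at most 10 in all, crops included, and the job is handed in when it is done.

Besides the shell and the picture viewer there is one more tool, called as name([rows], argument=value, ...), one row to a line, values as JSON. step_arm: Moves the arm, as the interface text tells. Shift numbers are shares of 0.05 m and turn numbers shares of 4 degrees, none past 1 either way. Its arguments: {"type":"object","properties":{"targets":{"type":"array"}},"required":["targets"]}

```bash
mkdir -p pics; cat > h.py <<'E'
import numpy as np, cv2
from workcell import readout, get_image, ctrl
def grab(n,f):
    d=get_image(n); cv2.imwrite('pics/'+f,cv2.cvtColor(d['pixels'],cv2.COLOR_RGB2BGR)); np.savez('pics/'+f+'.npz',p=d['pixels'],K=d['intrinsics'],E=d['extrinsics']); return d
def ray(K,E,u,v):
    R,t=E[:3,:3],E[:3,3]; return -R.T@t, R.T@np.linalg.solve(K,[u,v,1.])
def onz(K,E,u,v,z):
    c,r=ray(K,E,u,v); return c+r*(z-c[2])/r[2]
E
python3 - <<'E'
from h import *
print(readout.get_obs())
a=grab('scene','s0.png');b=grab('top','t0.png')
cv2.imwrite('pics/c0.png',cv2.cvtColor(np.vstack([a['pixels'],b['pixels']])[:, :],cv2.COLOR_RGB2BGR)[:, :])
im=cv2.imread('pics/c0.png'); print(im.shape)
E
```

```text
{'t': 0.0, 'qpos': array([ 1.22294924e+00,  4.23810135e-01,  1.63065456e+00,  1.44629579e-06,
        1.08860452e+00, -1.90153458e-02]), 'qvel': array([ 6.51490542e-05,  5.00746139e-04, -9.39454109e-04,  1.91047730e-04,
        6.68615231e-04, -1.18026512e-03]), 'joint_torque': array([ 1.57087987e-03, -5.44638026e+01, -2.73661512e+01,  6.45622099e-02,
        2.27061252e-02, -9.61307705e-05]), 'ee_pos': array([201.72915108, 591.26579577, 403.9345937 ]), 'orientation': array([-5.14160269e-01, -3.09895762e+00,  2.27990887e-03]), 'ft_force': array([ 0.22246343, -0.8593356 ,  0.37878356]), 'moment': array([-0.03477786,  0.00388792,  0.00859439]), 'grasp_force': 0.0, 'width': 87.52571345145174}
(768, 512, 3)
```

View pics/t0.png

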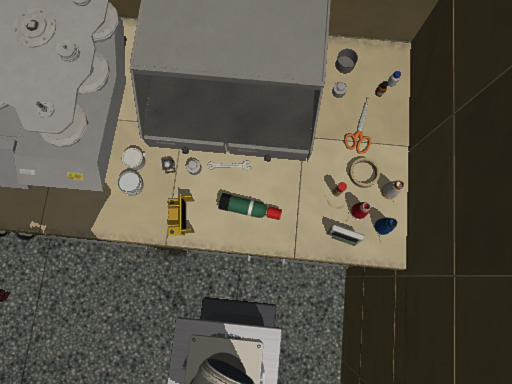

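View pics/s0.png

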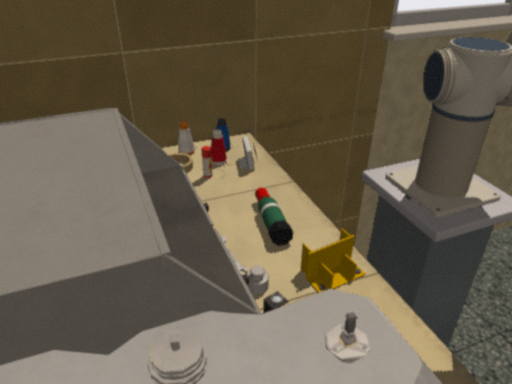

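```bash
python3 - <<'E'
from h import *
d=np.load('pics/t0.png.npz'); K,E=d['K'],d['E']
c,_=ray(K,E,0,0);print('cam',c)
for n,u,v,z in [('foot',222,200,25),('cap',280,214,25),('stop',180,215,72),('base',225,360,0),('hoodL',138,145,0),('hoodR',305,155,0),('benchedge',250,258,0)]: print(n,onz(K,E,u,v,z).round())
p=d['p']; hsv=cv2.cvtColor(p,cv2.COLOR_RGB2HSV)
im=cv2.cvtColor(p,cv2.COLOR_RGB2BGR)[180:245,150:300]
a=cv2.resize(im,None,fx=5,fy=5,interpolation=cv2.INTER_CUBIC)
w=grab('wrist','w0.png')
cv2.imwrite('pics/z0.png',a)
E
```

```text
cam [ 296.43121723  -69.34347946 1259.59810649]
foot [516.  57.  25.]
cap [ 489. -126.   25.]
stop [451. 172.  72.]
base [47. -2.  0.]
hoodL [676. 354.   0.]
hoodR [ 694. -192.    0.]
benchedge [348. -46.   0.]
```

View pics/z0.png

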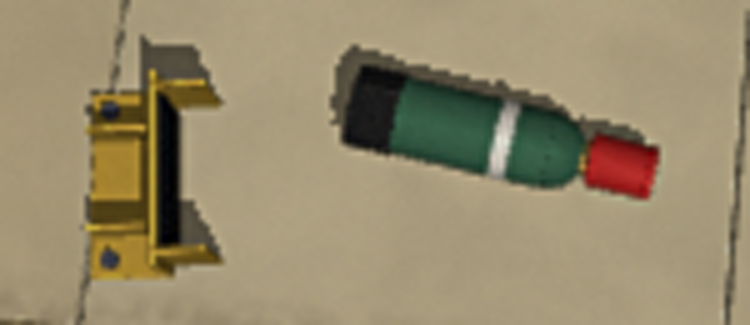

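View pics/w0.png

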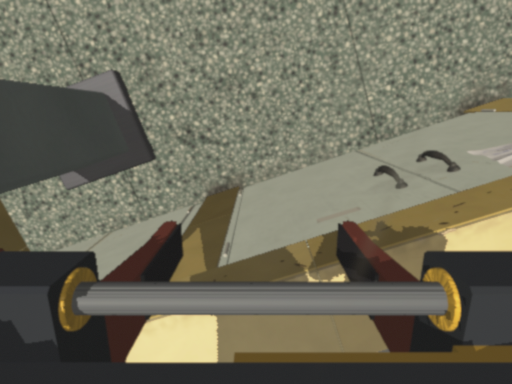

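```bash
python3 - <<'E'
from h import *
d=np.load('pics/t0.png.npz'); K,E=d['K'],d['E']
hsv=cv2.cvtColor(d['p'],cv2.COLOR_RGB2HSV)
roi=np.zeros(hsv.shape[:2],bool); roi[185:230,200:290]=1
H,S,V=[hsv[...,i].astype(int) for i in range(3)]
red=((H<8)|(H>172))&(S>150)&(V>70)&roi; gr=(H>60)&(H<95)&(S>90)&roi
for n,m in (('red',red),('green',gr)):
    v,u=np.nonzero(m); print(n,m.sum(),u.mean(),v.mean(),onz(K,E,u.mean(),v.mean(),25).round(1))
P=np.array([onz(K,E,u,v,25)[:2] for m in (red,gr) for v,u in zip(*np.nonzero(m))])
m=P.mean(0); ax=np.linalg.svd(P-m)[2][0]; print('axis',ax,np.degrees(np.arctan2(*ax[::-1])))
c=lambda u,v,z: onz(K,E,150+(u+.5)/5-.5,180+(v+.5)/5-.5,z)
for t in [(158,80,72),(162,250,72),(180,110,0),(180,240,0),(222,103,0),(222,262,0),(365,65,25),(343,143,25),(658,150,25),(650,195,25),(150,70,72),(156,262,72)]: print(t,c(*t).round(1))
E
```

```text
red 136 273.75735294117646 212.81617647058823 [ 491.1 -106.5   25. ]
green 454 245.9625550660793 206.29735682819384 [503.2 -18.9  25. ]
axis [0.1390289  0.99028832] 82.00834339549662
(158, 80, 72) [509.2 176.1  72. ]
(162, 250, 72) [408.  160.1  72. ]
(180, 110, 0) [504.2 174.4   0. ]
(180, 240, 0) [422.  163.6   0. ]
(222, 103, 0) [511.2 148.4   0. ]
(222, 262, 0) [410.9 135.7   0. ]
(365, 65, 25) [539.4  58.1  25. ]
(343, 143, 25) [489.1  66.2  25. ]
(658, 150, 25) [ 503.3 -128.6   25. ]
(650, 195, 25) [ 474.9 -126.    25. ]
(150, 70, 72) [514.8 181.7  72. ]
(156, 262, 72) [400.6 162.7  72. ]
```

step_arm([
  [[0.4, -0.9, 0, 0, 0, -1, 1], [0.4, -1, 0, 0, 0, -1, 1], [0.4, -1, 0, 0, 0, -1, 1], [0.4, -1, 0, 0, 0, -1, 1], [0.4, -1, 0, 0, 0, -1, 1]],
])

```text
t: 0.78
ee_pos: [302.1, 344.9, 404.6]
orientation: [1.047, 2.962, -0.0]
ft_force: [-0.1, -0.2, 1.3]
width: 88.1
grasp_force: 0.0
```

step_arm([
  [[0.3, -1, 0, 0, 0, -1, 1], [0.3, -1, 0, 0, 0, -1, 1], [0.3, -1, 0, 0, 0, -1, 1], [0.3, -1, 0, 0, 0, -1, 1], [0.3, -1, 0, 0, 0, -1, 1]],
])

```text
t: 1.4
ee_pos: [376.9, 94.9, 404.8]
orientation: [1.546, 2.735, 0.001]
ft_force: [1.4, -0.1, -0.2]
width: 87.7
grasp_force: 0.0
```

step_arm([
  [[0.22, -0.3, 0, 0, 0, -1, 1], [0.22, -0.3, 0, 0, 0, -1, 1], [0.22, -0.3, 0, 0, 0, -1, 1], [0.22, -0.3, 0, 0, 0, -1, 1], [0.22, -0.3, 0, 0, 0, -1, 1]],
])

```text
t: 2.02
ee_pos: [432.1, 20.9, 404.6]
orientation: [-1.998, -2.424, 0.0]
ft_force: [0.2, 0.5, -1.0]
width: 87.6
grasp_force: 0.0
```

step_arm([
  [[0.22, -0.3, 0, 0, 0, -1, 1], [0.22, -0.3, 0, 0, 0, -1, 1], [0.22, -0.3, 0, 0, 0, -1, 1], [0.22, -0.3, 0, 0, 0, -1, 1], [0.22, -0.3, 0, 0, 0, -0.75, 1]],
])

```text
t: 2.65
ee_pos: [487.5, -54.5, 404.6]
orientation: [-2.372, -2.06, 0.0]
ft_force: [-0.2, -0.6, 1.0]
width: 87.7
grasp_force: 0.0
```

```bash
python3 - <<'E'
from h import *
d=grab('wrist','w1.png'); K,E=d['intrinsics'],d['extrinsics']; print(ray(K,E,256,192), readout.get_obs()['qpos'])
E
```

```text
(array([497.51252691,  13.27025222, 383.53951956]), array([-0.04583256, -0.2464875 , -0.96813377])) [-1.37414593e-01  2.26762243e-01  1.91863489e+00 -7.18475443e-04
  9.94575059e-01  5.43949465e-03]
```

View pics/w1.png

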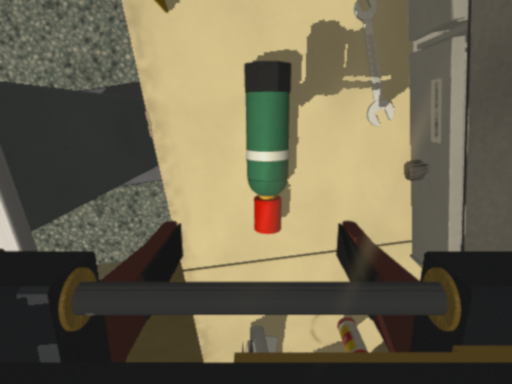

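step_arm([
  [[-0.1, 0.7, 0, 0, 0, 0, 1], [-0.1, 0.7, 0, 0, 0, 0, 1], [-0.1, 0.7, 0, 0, 0, 0, 1], [-0.1, 0.7, 0, 0, 0, 0, 1], [0, 0, 0, 0, 0, 0, 1]],
])

```text
t: 3.32
ee_pos: [466.6, 88.0, 404.7]
orientation: [-2.365, -2.067, -0.0]
ft_force: [-1.2, -0.3, -0.4]
width: 88.0
grasp_force: 0.0
```

```bash
python3 - <<'E'
from h import *
w=np.load('pics/w1.png.npz')
for n,u,v,z in [('cap',267,215,25),('foot',268,62,42),('footL',246,62,25),('footR',291,62,25),('capendL',254,232,25),('capendR',280,232,25)]: print(n,onz(w['K'],w['E'],u,v,z).round(1))
d=grab('wrist','w2.png'); print(readout.get_obs()['ee_pos'])
E
```

```text
cap [ 489.7 -108.8   25. ]
foot [513.5  61.7  42. ]
footL [490.7  67.5  25. ]
footR [538.9  60.6  25. ]
capendL [ 470.7 -128.7   25. ]
capendR [ 502.8 -133.2   25. ]
[466.70952262  87.08443204 404.64724769]
```

View pics/w2.png

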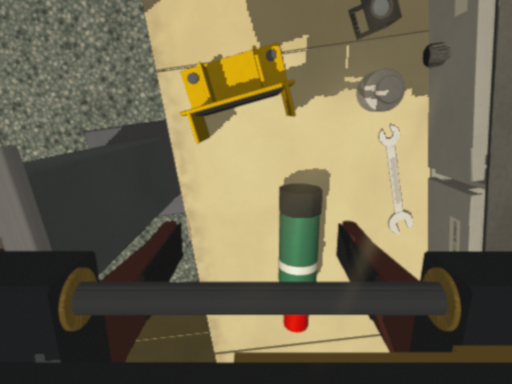

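```bash
python3 - <<'E'
from h import *
im=cv2.imread('pics/w2.png')[70:150,170:310]
cv2.imwrite('pics/z2.png',cv2.resize(im,None,fx=5,fy=5,interpolation=cv2.INTER_CUBIC))
E
```

```text
(no output)
```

View pics/z2.png

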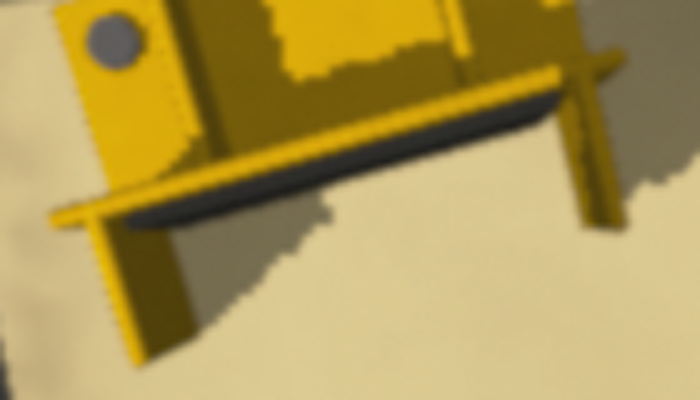

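```bash
python3 - <<'E'
from h import *
w=np.load('pics/w2.png.npz')
c=lambda u,v,z: onz(w['K'],w['E'],170+(u+.5)/5-.5,70+(v+.5)/5-.5,z)
for n,u,v,z in [('facebotL',175,228,0),('facebotR',545,120,0),('platetopL',52,224,72),('platetopR',622,62,72),('facetopL',128,228,72),('facetopR',562,97,72),('tipL in top',148,363,72),('tipR in top',600,230,72),('tipL bot',195,333,0),('tipR bot',583,228,0),('tipRouttop',627,230,72),('tipLouttop',132,366,72)]: print(n,c(u,v,z).round(1))
E
```

```text
facebotL [410.1 161.5   0. ]
facebotR [501.7 174.2   0. ]
platetopL [398.7 164.4  72. ]
platetopR [512.8 179.2  72. ]
facetopL [413.4 161.6  72. ]
facetopR [500.7 174.5  72. ]
tipL in top [412.4 135.3  72. ]
tipR in top [505.2 148.8  72. ]
tipL bot [410.5 136.2   0. ]
tipR bot [507.9 148.2   0. ]
tipRouttop [510.5 148.1  72. ]
tipLouttop [409.1 135.1  72. ]
```

step_arm([
  [[0.01, -0.65, -0.3, 0.743, -0.104, 0, 1], [0.01, -0.65, -0.3, 0.743, -0.104, 0, 1], [0.01, -0.65, -0.3, 0.743, -0.104, 0, 1], [0.01, -0.65, -0.3, 0.743, -0.104, 0, 1], [0.01, -0.65, -0.3, 0.743, -0.104, 0, 1]],
])

```text
t: 4.0
ee_pos: [469.1, -78.2, 329.3]
orientation: [-2.229, -1.941, -0.297]
ft_force: [0.2, -0.1, 0.3]
width: 87.8
grasp_force: 0.0
```

step_arm([
  [[0.01, -0.65, -0.3, 0.743, -0.104, 0, 1], [0.01, -0.65, -0.3, 0.743, -0.104, 0, 1], [0.01, -0.65, -0.3, 0.743, -0.104, 0, 1], [0.01, -0.65, -0.3, 0.743, -0.104, 0, 1], [0.01, -0.65, -0.3, 0.743, -0.104, 0, 1]],
])

```text
t: 4.62
ee_pos: [471.2, -240.9, 254.1]
orientation: [-2.07, -1.802, -0.558]
ft_force: [0.7, -0.3, 1.1]
width: 87.8
grasp_force: 0.0
```

```bash
cat >> h.py <<'E'
from scipy.spatial.transform import Rotation as R
def st():
    o=readout.get_obs(); M=R.from_rotvec(o['orientation']).as_matrix()
    g=o['ee_pos']+163*M[:,2]
    print('t',round(o['t'],2),'grasp',g.round(1),'z',M[:,2].round(3),'y',M[:,1].round(3),'F',o['ft_force'].round(1),'M',o['moment'].round(2),'w',round(o['width'],1),'gf',round(o['grasp_force'],1),'q',o['qpos'].round(2)); return o,M,g
E
python3 - <<'E'
from h import *
o,M,g=st(); print('need',np.array([490,-108,26])-g, o['ee_pos'])
E
```

```text
t 4.62 grasp [ 482.8 -160.   113.1] z [ 0.071  0.496 -0.865] y [ 0.99  -0.138  0.002] F [ 0.7 -0.3  1.1] M [-0.26  0.09  0.06] w 87.8 gf 0.0 q [-0.6   0.57  1.88  0.55  1.02 -0.84]
need [  7.22996766  51.95520242 -87.06563881] [ 471.21630252 -240.873896    254.08931184]
```

step_arm([
  [[0.029, 0.208, -0.348, 0, 0, 0, 1], [0.029, 0.208, -0.348, 0, 0, 0, 1], [0.029, 0.208, -0.348, 0, 0, 0, 1], [0.029, 0.208, -0.348, 0, 0, 0, 1], [0.029, 0.208, -0.348, 0, 0, 0, 1]],
])

```text
t: 5.25
ee_pos: [479.1, -186.0, 166.7]
orientation: [-2.069, -1.804, -0.556]
ft_force: [0.1, 0.3, 0.6]
width: 88.1
grasp_force: 0.0
```

step_arm([
  [[0, 0, 0, 0, 0, 0, 0.3], [0, 0, 0, 0, 0, 0, 0.3], [0, 0, 0, 0, 0, 0, 0.3], [0, 0, 0, 0, 0, 0, 0.3], [0, 0, 0, 0, 0, 0, 0.3]],
])

```text
t: 5.88
ee_pos: [479.1, -186.7, 168.0]
orientation: [-2.07, -1.804, -0.556]
ft_force: [0.9, 0.8, -0.1]
width: 41.0
grasp_force: 0.0
```

```bash
python3 - <<'E'
from h import *
o,M,g=st()
E
```

```text
t 5.88 grasp [ 490.5 -106.    26.8] z [ 0.07   0.495 -0.866] y [ 0.991 -0.137  0.002] F [ 0.9  0.8 -0.1] M [-0.28  0.09 -0.02] w 41.0 gf 0.0 q [-0.51  0.71  1.93  0.68  0.84 -0.92]
```

step_arm([
  [[0, 0, 0, 0, 0, 0, 0], [0, 0, 0, 0, 0, 0, 0], [0, 0, 0, 0, 0, 0, 0], [0, 0, 0, 0, 0, 0, 0], [0, 0, 0, 0, 0, 0, 0]],
])

```text
t: 6.5
ee_pos: [479.1, -186.6, 167.8]
orientation: [-2.069, -1.804, -0.556]
ft_force: [-1.2, -3.1, 3.8]
width: 33.4
grasp_force: 30.0
```

```bash
python3 - <<'E'
from h import *
o,M,g=st()
E
```

```text
t 6.5 grasp [ 490.4 -105.9   26.6] z [ 0.069  0.495 -0.866] y [ 0.991 -0.137  0.001] F [-1.2 -3.1  3.8] M [-0.23  0.27  0.17] w 33.4 gf 30.0 q [-0.51  0.71  1.93  0.68  0.84 -0.92]
```

step_arm([
  [[0.028, 0.171, 0, 0, 0, 0.395, 0], [0.028, 0.171, 0, 0, 0, 0.395, 0], [0.028, 0.171, 0, 0, 0, 0.395, 0], [0.028, 0.171, 0, 0, 0, 0.395, 0], [0.028, 0.171, 0, 0, 0, 0.395, 0]],
])

```text
t: 7.12
ee_pos: [486.5, -143.4, 167.9]
orientation: [-1.925, -1.93, -0.517]
ft_force: [1.2, -4.9, 4.3]
width: 33.3
grasp_force: 30.0
```

step_arm([
  [[0.028, 0.171, 0, 0, 0, 0.395, 0], [0.028, 0.171, 0, 0, 0, 0.395, 0], [0.028, 0.171, 0, 0, 0, 0.395, 0], [0.028, 0.171, 0, 0, 0, 0.395, 0], [0.028, 0.171, 0, 0, 0, 0.395, 0]],
])

```text
t: 7.75
ee_pos: [493.5, -100.6, 167.8]
orientation: [-1.776, -2.045, -0.477]
ft_force: [0.8, -5.6, 4.0]
width: 33.9
grasp_force: 30.0
```

```bash
python3 - <<'E'
from h import *
o,M,g=st()
d=grab('top','t1.png'); 
cv2.imwrite('pics/z3.png',cv2.resize(cv2.imread('pics/t1.png')[175:255,140:290],None,fx=5,fy=5,interpolation=cv2.INTER_CUBIC))
E
```

```text
t 7.75 grasp [482.3 -19.9  26.6] z [-0.068  0.495 -0.866] y [0.99  0.14  0.002] F [ 0.8 -5.6  4. ] M [-0.65 -0.2  -0.21] w 33.9 gf 30.0 q [-0.34  0.7   1.94  0.63  0.86 -0.98]
```

View pics/z3.png

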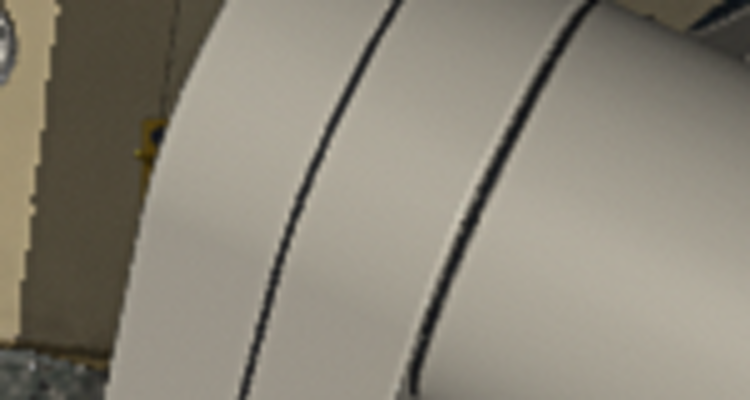

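step_arm([
  [[-0.011, 0.079, 0, 0, 0, 0, 0], [-0.011, 0.079, 0, 0, 0, 0, 0], [-0.011, 0.079, 0, 0, 0, 0, 0], [-0.008, 0.059, 0, 0, 0, 0, 0], [-0.004, 0.03, 0, 0, 0, 0, 0]],
])

```text
t: 8.43
ee_pos: [490.8, -84.7, 167.8]
orientation: [-1.777, -2.044, -0.477]
ft_force: [0.6, -5.2, 5.8]
width: 33.5
grasp_force: 30.0
```

step_arm([
  [[-0.003, 0.02, 0, 0, 0, 0, 0], [-0.003, 0.02, 0, 0, 0, 0, 0], [-0.003, 0.02, 0, 0, 0, 0, 0], [0, 0, 0, 0, 0, 0, 0], [0, 0, 0, 0, 0, 0, 0]],
])

```text
t: 9.05
ee_pos: [490.4, -82.2, 167.9]
orientation: [-1.777, -2.044, -0.477]
ft_force: [0.6, -8.3, 6.4]
width: 33.4
grasp_force: 30.0
```

```bash
python3 - <<'E'
from h import *
o,M,g=st()
E
```

```text
t 9.05 grasp [479.3  -1.6  26.6] z [-0.068  0.494 -0.867] y [0.99  0.139 0.002] F [ 0.6 -8.3  6.4] M [-1.05  0.16  0.07] w 33.4 gf 30.0 q [-0.31  0.7   1.96  0.65  0.84 -0.97]
```

step_arm([
  [[-0.003, 0.02, 0, 0, 0, 0, 0], [0, 0, 0, 0, 0, 0, 0], [-0.003, 0.02, 0, 0, 0, 0, 0], [0, 0, 0, 0, 0, 0, 0], [0, 0, 0, 0, 0, 0, 0]],
])

```text
t: 9.68
ee_pos: [490.3, -81.6, 168.1]
orientation: [-1.779, -2.048, -0.476]
ft_force: [-3.3, -21.6, 9.9]
width: 33.4
grasp_force: 30.0
```

```bash
python3 - <<'E'
from h import *
o,M,g=st()
E
```

```text
t 9.68 grasp [479.5  -1.5  26.6] z [-0.066  0.492 -0.868] y [0.99  0.139 0.003] F [ -3.3 -21.6   9.9] M [-2.45  0.7   0.56] w 33.4 gf 30.0 q [-0.3   0.7   1.96  0.65  0.84 -0.97]
```

```bash
python3 - <<'E'
from h import *
o,M,g=st()
s=np.array([-.138,.990]);C=np.array([456,168.])
def sz(p): return np.array([(p[:2]-C)@s,p[2]])
T=sz(o['ee_pos']);G=sz(g);print(T,G)
def rot(v,a): c,n=np.cos(a),np.sin(a); return np.array([c*v[0]+n*v[1],-n*v[0]+c*v[1]])
pts=[T]+[rot(T,np.radians(3.25*i)) for i in range(1,21)]
g65=rot(G,np.radians(65)); off=pts[-1]-g65
pts+=[rot(G,np.radians(65+2.5*i))+off for i in range(1,11)]
D=np.diff(pts,axis=0)/50
for i,d in enumerate(D): print(i,(d[0]*s).round(3),round(d[1],3))
print(pts[-1],np.array(M[:,1])*3.25/4)
E
```

```text
t 9.68 grasp [479.5  -1.5  26.6] z [-0.066  0.492 -0.868] y [0.99  0.139 0.003] F [ -3.3 -21.6   9.9] M [-2.45  0.7   0.56] w 33.4 gf 30.0 q [-0.3   0.7   1.96  0.65  0.84 -0.97]
[-251.82204995  168.09503693] [-170.99528113   26.56659333]
0 [-0.027  0.197] 0.28
1 [-0.03   0.212] 0.268
2 [-0.032  0.227] 0.256
3 [-0.034  0.241] 0.242
4 [-0.035  0.254] 0.228
5 [-0.037  0.266] 0.213
6 [-0.039  0.278] 0.198
7 [-0.04   0.289] 0.181
8 [-0.042  0.298] 0.165
9 [-0.043  0.307] 0.147
10 [-0.044  0.315] 0.129
11 [-0.045  0.322] 0.111
12 [-0.046  0.327] 0.093
13 [-0.046  0.332] 0.074
14 [-0.047  0.336] 0.055
15 [-0.047  0.338] 0.035
16 [-0.047  0.34 ] 0.016
17 [-0.047  0.34 ] -0.004
18 [-0.047  0.339] -0.023
19 [-0.047  0.337] -0.042
20 [-0.02   0.144] 0.039
21 [-0.02   0.146] 0.032
22 [-0.021  0.147] 0.026
23 [-0.021  0.148] 0.019
24 [-0.021  0.149] 0.013
25 [-0.021  0.149] 0.006
26 [-0.021  0.149] -0.0
27 [-0.021  0.149] -0.007
28 [-0.021  0.149] -0.013
29 [-0.021  0.148] -0.02
[120.67605531 304.06171593] [0.8046122  0.11291138 0.00254408]
```

```bash
python3 - <<'E'
from h import *
o,M,g=st()
s=np.array([-.138,.990])
S,Cc=np.sin,np.cos
def gp(t): return np.array([-25*S(t)-171*Cc(t)+1.6*S(t), 25*Cc(t)+171*S(t)+1.6*Cc(t)])
def tcp(t,tilt): return gp(t)+163*np.array([-S(tilt),Cc(tilt)])
r=np.radians
pts=[tcp(r(3.25*i),r(29.7-3.25*i)) for i in range(21)]+[tcp(r(65+2.5*i),r(29.7-65)) for i in range(1,11)]
D=np.diff(pts,axis=0)/50
for i,d in enumerate(D): print(i,(d[0]*s).round(3),round(d[1],3))
print(pts[0],pts[-1])
E
```

```text
t 9.68 grasp [479.5  -1.5  26.6] z [-0.066  0.492 -0.868] y [0.99  0.139 0.003] F [ -3.3 -21.6   9.9] M [-2.45  0.7   0.56] w 33.4 gf 30.0 q [-0.3   0.7   1.96  0.65  0.84 -0.97]
0 [-0.02   0.141] 0.28
1 [-0.022  0.156] 0.268
2 [-0.024  0.171] 0.256
3 [-0.026  0.186] 0.242
4 [-0.028  0.2  ] 0.228
5 [-0.03   0.213] 0.213
6 [-0.031  0.226] 0.198
7 [-0.033  0.238] 0.181
8 [-0.035  0.249] 0.165
9 [-0.036  0.259] 0.147
10 [-0.037  0.268] 0.129
11 [-0.039  0.277] 0.111
12 [-0.04   0.285] 0.093
13 [-0.041  0.292] 0.074
14 [-0.041  0.297] 0.054
15 [-0.042  0.302] 0.035
16 [-0.043  0.306] 0.016
17 [-0.043  0.309] -0.004
18 [-0.043  0.311] -0.023
19 [-0.044  0.312] -0.043
20 [-0.018  0.127] 0.039
21 [-0.018  0.13 ] 0.032
22 [-0.019  0.133] 0.026
23 [-0.019  0.136] 0.019
24 [-0.019  0.139] 0.013
25 [-0.02   0.141] 0.006
26 [-0.02   0.143] -0.0
27 [-0.02   0.145] -0.007
28 [-0.02   0.146] -0.013
29 [-0.021  0.147] -0.02
[-251.75976295  168.18693685] [ 70.79079277 304.03042718]
```

step_arm([
  [[-0.017, 0.121, 0.28, -0.805, -0.113, 0, 0], [-0.022, 0.156, 0.268, -0.805, -0.113, 0, 0], [-0.024, 0.171, 0.256, -0.805, -0.113, 0, 0], [-0.026, 0.186, 0.242, -0.805, -0.113, 0, 0], [-0.028, 0.2, 0.228, -0.805, -0.113, 0, 0]],
])

```text
t: 10.3
ee_pos: [484.2, -38.5, 231.5]
orientation: [-1.939, -2.231, -0.232]
ft_force: [1.6, -10.3, -0.1]
width: 33.2
grasp_force: 30.0
```

```bash
cat >> h.py <<'E'
def cmp(t):
    o,M,g=st(); S,C=np.sin(np.radians(t)),np.cos(np.radians(t)); s=np.array([-.138,.99])
    print('s,z',((g[:2]-[456,168])@s).round(1),g[2].round(1),'plan',round(-23.4*S-171*C,1),round(26.6*C+171*S,1),'lat',((g[:2]-[456,168])@[.99,.138]).round(1),'Fs',(o['ft_force'][:2]@s).round(1))
E
python3 -c "
from h import *
cmp(16.25)"
```

```text
t 10.3 grasp [479.2  -0.7  73. ] z [-0.03   0.232 -0.972] y [0.99  0.139 0.002] F [  1.6 -10.3  -0.1] M [-1.68 -0.17 -0.05] w 33.2 gf 30.0 q [-0.16  0.53  2.02  0.35  0.7  -0.59]
s,z -170.2 73.0 plan -170.7 73.4 lat -0.3 Fs -10.5
```

step_arm([
  [[-0.03, 0.213, 0.213, -0.805, -0.113, 0, 0], [-0.031, 0.226, 0.198, -0.805, -0.113, 0, 0], [-0.033, 0.238, 0.181, -0.805, -0.113, 0, 0], [-0.035, 0.249, 0.165, -0.805, -0.113, 0, 0], [-0.036, 0.259, 0.147, -0.805, -0.113, 0, 0]],
])

```text
t: 10.92
ee_pos: [475.7, 20.8, 276.8]
orientation: [2.036, 2.344, -0.047]
ft_force: [1.0, -8.9, 1.1]
width: 33.5
grasp_force: 30.0
```

```bash
python3 -c "
from h import *
cmp(32.5)"
```

```text
t 10.93 grasp [476.9  13.2 114. ] z [ 0.008 -0.047 -0.999] y [0.99  0.14  0.001] F [ 1.  -8.9  1.1] M [-1.5  -0.21 -0.03] w 33.5 gf 30.0 q [ 0.03  0.41  2.04 -0.07  0.68 -0.05]
s,z -156.2 114.0 plan -156.8 114.3 lat -0.6 Fs -9.0
```

step_arm([
  [[-0.037, 0.268, 0.129, -0.805, -0.113, 0, 0], [-0.039, 0.277, 0.111, -0.805, -0.113, 0, 0], [-0.04, 0.285, 0.093, -0.805, -0.113, 0, 0], [-0.041, 0.292, 0.074, -0.805, -0.113, 0, 0], [-0.041, 0.297, 0.054, -0.805, -0.113, 0, 0]],
])

```text
t: 11.55
ee_pos: [465.4, 91.9, 299.8]
orientation: [1.885, 2.17, -0.317]
ft_force: [1.2, -6.4, 3.9]
width: 33.6
grasp_force: 30.0
```

```bash
python3 -c "
from h import *
cmp(48.75)"
```

```text
t 11.55 grasp [472.8  39.2 145.7] z [ 0.045 -0.323 -0.945] y [ 0.99   0.14  -0.001] F [ 1.2 -6.4  3.9] M [-0.95 -0.1  -0.03] w 33.6 gf 30.0 q [ 0.26  0.39  2.02 -0.46  0.82  0.45]
s,z -129.8 145.7 plan -130.3 146.1 lat -1.2 Fs -6.5
```

step_arm([
  [[-0.042, 0.304, 0.035, -0.805, -0.113, 0, 0], [-0.042, 0.308, 0.016, -0.805, -0.113, 0, 0], [-0.042, 0.311, -0.004, -0.805, -0.113, 0, 0], [-0.042, 0.313, -0.023, -0.805, -0.113, 0, 0], [-0.042, 0.314, -0.043, -0.805, -0.113, 0, 0]],
])

```text
t: 12.18
ee_pos: [454.7, 169.4, 298.9]
orientation: [1.719, 1.98, -0.55]
ft_force: [0.4, -4.3, 6.1]
width: 33.4
grasp_force: 30.0
```

```bash
python3 -c "
from h import *
cmp(65)"
```

```text
t 12.18 grasp [467.8  76.  166. ] z [ 0.08  -0.573 -0.815] y [ 0.99   0.14  -0.001] F [ 0.4 -4.3  6.1] M [-0.84  0.18  0.04] w 33.4 gf 30.0 q [ 0.48  0.45  1.97 -0.68  1.06  0.78]
s,z -92.7 166.0 plan -93.5 166.2 lat -1.0 Fs -4.3
```

step_arm([
  [[-0.018, 0.127, 0.039, 0, 0, 0, 0], [-0.018, 0.13, 0.032, 0, 0, 0, 0], [-0.019, 0.133, 0.026, 0, 0, 0, 0], [-0.019, 0.136, 0.019, 0, 0, 0, 0], [-0.019, 0.139, 0.013, 0, 0, 0, 0]],
])

```text
t: 12.8
ee_pos: [450.4, 203.3, 304.7]
orientation: [1.724, 1.984, -0.543]
ft_force: [-0.2, -2.2, -4.8]
width: 33.4
grasp_force: 30.0
```

```bash
python3 -c "
from h import *
cmp(77.5)
grab('scene','s5.png')
cv2.imwrite('pics/z5.png',cv2.resize(cv2.imread('pics/s5.png')[150:320,200:400],None,fx=3,fy=3))"
```

```text
t 12.8 grasp [463.5 110.8 171.1] z [ 0.08  -0.568 -0.819] y [0.99  0.139 0.   ] F [-0.2 -2.2 -4.8] M [ 0.05  0.37 -0.06] w 33.4 gf 30.0 q [ 0.54  0.46  1.94 -0.63  1.1   0.79]
s,z -57.7 171.1 plan -59.9 172.7 lat -0.5 Fs -2.1
```

View pics/z5.png

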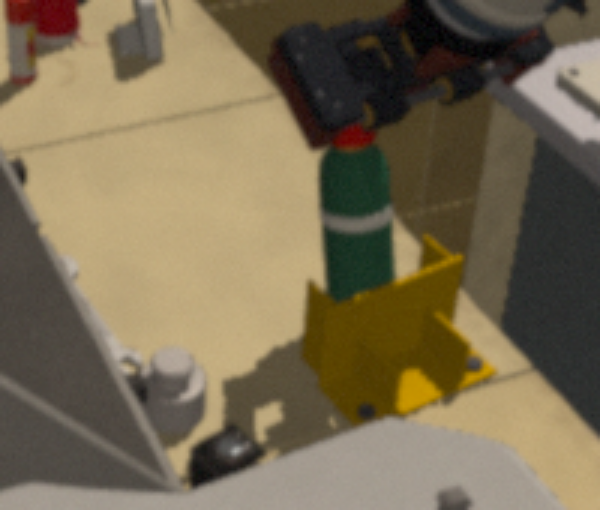

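step_arm([
  [[-0.015, 0.107, -0.11, -0.619, -0.087, 0, 0], [-0.015, 0.107, -0.099, -0.619, -0.087, 0, 0], [-0.015, 0.107, -0.099, -0.619, -0.087, 0, 0], [-0.015, 0.107, -0.095, -0.619, -0.087, 0, 0], [-0.015, 0.107, -0.095, -0.619, -0.087, 0, 0]],
])

```text
t: 13.48
ee_pos: [447.3, 230.4, 280.0]
orientation: [1.588, 1.828, -0.699]
ft_force: [-2.1, 2.1, 1.5]
width: 33.5
grasp_force: 30.0
```

```bash
python3 -c "
from h import *
cmp(77.5)"
```

```text
t 13.47 grasp [464.4 111.2 170.2] z [ 0.105 -0.732 -0.674] y [0.99  0.14  0.002] F [-2.1  2.1  1.5] M [ 0.52  0.35 -0.04] w 33.5 gf 30.0 q [ 0.62  0.55  1.91 -0.76  1.26  0.94]
s,z -57.4 170.2 plan -59.9 172.7 lat 0.5 Fs 2.4
```

step_arm([
  [[-0.0146, 0.105, -0.045, -0.272, -0.038, 0, 0], [-0.0146, 0.105, -0.047, -0.272, -0.038, 0, 0], [-0.0146, 0.105, -0.049, -0.272, -0.038, 0, 0], [-0.0146, 0.105, -0.051, -0.272, -0.038, 0, 0], [-0.0146, 0.105, -0.053, -0.272, -0.038, 0, 0]],
])

```text
t: 14.1
ee_pos: [443.6, 256.3, 268.1]
orientation: [1.529, 1.759, -0.763]
ft_force: [0.4, -0.3, 5.1]
width: 33.6
grasp_force: 30.0
```

```bash
python3 -c "
from h import *
cmp(84)"
```

```text
t 14.1 grasp [462.  127.2 170.3] z [ 0.113 -0.792 -0.6  ] y [0.99  0.14  0.001] F [ 0.4 -0.3  5.1] M [-0.19  0.1   0.01] w 33.6 gf 30.0 q [ 0.67  0.61  1.87 -0.79  1.34  1.  ]
s,z -41.2 170.3 plan -41.1 172.8 lat 0.3 Fs -0.3
```

step_arm([
  [[-0.0145, 0.104, -0.053, -0.28, -0.039, 0, 0], [-0.0145, 0.104, -0.055, -0.28, -0.039, 0, 0], [-0.0145, 0.104, -0.057, -0.28, -0.039, 0, 0], [-0.0145, 0.104, -0.058, -0.28, -0.039, 0, 0], [-0.0145, 0.104, -0.059, -0.28, -0.039, 0, 0]],
])

```text
t: 14.72
ee_pos: [439.8, 282.3, 253.4]
orientation: [1.466, 1.688, -0.824]
ft_force: [-0.2, 0.3, -0.3]
width: 33.5
grasp_force: 30.0
```

```bash
python3 -c "
from h import *
cmp(90)"
```

```text
t 14.72 grasp [459.4 144.4 168.7] z [ 0.12  -0.846 -0.519] y [0.99  0.14  0.001] F [-0.2  0.3 -0.3] M [ 0.53 -0.03  0.1 ] w 33.5 gf 30.0 q [ 0.72  0.67  1.83 -0.8   1.44  1.04]
s,z -23.8 168.7 plan -23.4 171.0 lat 0.1 Fs 0.3
```

step_arm([
  [[-0.003, 0.02, 0, 0, 0, 0, 0], [0, 0, 0, 0, 0, 0, 0], [-0.003, 0.02, -0.02, 0, 0, 0, 0], [0, 0, 0, 0, 0, 0, 0], [0, 0, 0, 0, 0, 0, 0]],
])

```text
t: 15.35
ee_pos: [439.6, 283.8, 253.2]
orientation: [1.467, 1.688, -0.824]
ft_force: [-0.2, -0.2, 5.0]
width: 33.5
grasp_force: 30.0
```

```bash
python3 -c "
from h import *
cmp(90)
d=grab('scene','s6.png'); K,E=d['intrinsics'],d['extrinsics']
hsv=cv2.cvtColor(d['pixels'],cv2.COLOR_RGB2HSV).astype(int);H,S,V=hsv[...,0],hsv[...,1],hsv[...,2]
m=(H>60)&(H<95)&(S>90);m[:, :290]&=True
v,u=np.nonzero(m); k=(u>280)&(u<360)&(v>170)&(v<270)
for r in range(v[k].min(),v[k].max()+1,6):
    uu=u[k&(v==r)]; print(r,uu.min(),uu.max(),(uu.min()+uu.max())/2)
def pj(p): q=K@(E[:3,:3]@p+E[:3,3]); return (q[:2]/q[2]).round(1)
print('cam',ray(K,E,0,0)[0])
for b in (25,35):
  for z in (60,90,120,145,171): print(b,z,pj(np.array([456+.138*b,168-.99*b,z])))
"
```

```text
t 15.35 grasp [459.1 145.9 168.5] z [ 0.12  -0.846 -0.519] y [0.99  0.14  0.001] F [-0.2 -0.2  5. ] M [-0.41 -0.14  0.03] w 33.5 gf 30.0 q [ 0.72  0.67  1.83 -0.8   1.44  1.04]
s,z -22.3 168.5 plan -23.4 171.0 lat 0.0 Fs -0.2
208 321 321 321.0Traceback (most recent call last):
  File "<string>", line 9, in <module>
    uu=u[k&(v==r)]; print(r,uu.min(),uu.max(),(uu.min()+uu.max())/2)
                            ~~~~~~^^
    return umr_minimum(a, axis, None, out, keepdims, initial, where)
ValueError: zero-size array to reduction operation minimum which has no identity
```

step_arm([
  [[-0.003, 0.02, 0, 0, 0, 0, 0], [-0.003, 0.02, 0, 0, 0, 0, 0], [-0.003, 0.02, 0, 0, 0, 0, 0], [0, 0, 0, 0, 0, 0, 0], [0, 0, 0, 0, 0, 0, 0]],
])

```text
t: 16.02
ee_pos: [439.0, 286.2, 252.9]
orientation: [1.466, 1.687, -0.826]
ft_force: [1.5, -6.2, 4.9]
width: 33.3
grasp_force: 30.0
```

```bash
python3 -c "
from h import *
cmp(90)
d=grab('wrist','w6.png')"
```

```text
t 16.02 grasp [458.5 148.1 168.5] z [ 0.119 -0.847 -0.518] y [ 0.99   0.139 -0.   ] F [ 1.5 -6.2  4.9] M [-1.11 -0.17  0.09] w 33.3 gf 30.0 q [ 0.73  0.67  1.83 -0.8   1.44  1.04]
s,z -20.0 168.5 plan -23.4 171.0 lat -0.3 Fs -6.3
```

View pics/w6.png

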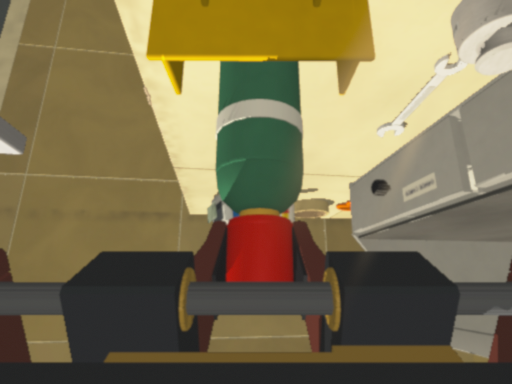

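step_arm([
  [[0.003, -0.02, 0, 0, 0, 0, 0], [0.003, -0.02, 0, 0, 0, 0, 0], [0, 0, 0, 0, 0, 0, 0], [0, 0, 0, 0, 0, 0, 0.5], [0, 0, 0, 0, 0, 0, 0.6]],
])

```text
t: 16.7
ee_pos: [439.3, 285.1, 252.5]
orientation: [1.467, 1.689, -0.823]
ft_force: [0.6, 0.8, 0.6]
width: 49.9
grasp_force: 0.0
```

step_arm([
  [[0, 0, 0, 0, 0, 0, 0.8], [0, 0, 0, 0, 0, 0, 0.8], [0, 0, 0, 0, 0, 0, 0.8], [0, 0, 0, 0, 0, 0, 0.8], [0, 0, 0, 0, 0, 0, 0.8]],
])

```text
t: 17.32
ee_pos: [439.4, 285.0, 252.9]
orientation: [1.467, 1.688, -0.823]
ft_force: [-0.1, 0.4, -1.0]
width: 70.3
grasp_force: 0.0
```

```bash
python3 -c "
from h import *
cmp(90)
for f in ('w6.png','w7.png'):
  if f=='w7.png': grab('wrist',f)
  w=np.load('pics/'+f+'.npz');hsv=cv2.cvtColor(w['p'],cv2.COLOR_RGB2HSV).astype(int);H,S,V=hsv[...,0],hsv[...,1],hsv[...,2]
  red=((H<6)|(H>174))&(S>180)&(V>120); gr=(H>60)&(H<95)&(S>90)
  for n,m in (('red',red),('gr',gr)):
    v,u=np.nonzero(m); k=(u>190)&(u<330); print(f,n,k.sum(),u[k].mean().round(1),v[k].mean().round(1),v[k].min())
  for r in (80,180,240): 
    uu=np.nonzero((red|gr)[r,190:330])[0]+190; print(r,uu.min(),uu.max())
  print(w['K'][0,0])
"
```

```text
t 17.32 grasp [459.  147.1 168.1] z [ 0.12  -0.846 -0.52 ] y [0.99  0.14  0.001] F [-0.1  0.4 -1. ] M [ 0.36  0.11 -0.03] w 70.3 gf 0.0 q [ 0.73  0.67  1.83 -0.8   1.44  1.04]
s,z -21.1 168.1 plan -23.4 171.0 lat 0.1 Fs 0.4
w6.png red 4053 259.2 248.9 215
w6.png gr 8330 253.4 133.1 62
80 221 297
180 218 277
240 229 290
307.44661448104443
w7.png red 4001 257.5 248.9 216
w7.png gr 8516 252.8 133.2 62
80 220 296
180 217 276
240 227 288
307.44661448104443
```

step_arm([
  [[-0.02, 0.14, 0.3, 0, 0, 0, 0.8], [-0.02, 0.14, 0.5, 0, 0, 0, 0.8], [0, 0, 0.7, 0, 0, 0, 0.8], [0, 0, 0.8, 0, 0, 0, 0.8], [0, 0, 0.8, 0, 0, 0, 0.8]],
])

```text
t: 18.0
ee_pos: [437.1, 299.3, 410.2]
orientation: [1.467, 1.689, -0.823]
ft_force: [-0.0, 0.2, -0.3]
width: 69.9
grasp_force: 0.0
```

step_arm([
  [[0, -0.5, 0.5, 0.8, 0.1, 0, 0.8], [0, -0.5, 0.5, 0.8, 0.1, 0, 0.8], [-0.5, 0, 0, 1, 0, 0, 0.8], [-0.5, 0, 0, 1, 0, 0, 0.8], [-0.5, 0, 0, 1, 0, 0, 0.8]],
])

```text
t: 18.62
ee_pos: [361.4, 248.9, 459.0]
orientation: [1.676, 1.899, -0.577]
ft_force: [0.5, 0.5, -0.1]
width: 70.4
grasp_force: 0.0
```

step_arm([
  [[-0.8, 0, 0, 1, 0, 0, 0.8], [-0.8, 0, 0, 1, 0, 0, 0.8], [-0.5, 0, 0, 1, 0, 0, 0.8], [0, 0, 0, 1, 0, 0, 0.8], [0, 0, 0, 0, 0, 0, 0.8]],
])

```text
t: 19.25
ee_pos: [257.0, 248.8, 459.0]
orientation: [1.842, 2.054, -0.323]
ft_force: [0.1, -0.7, 0.5]
width: 69.9
grasp_force: 0.0
```

```bash
python3 -c "
from h import *
st()
X=np.array([0,0,0])
for nm in ('top','scene'):
  d=grab(nm,nm+'9.png');K,E=d['intrinsics'],d['extrinsics']
  hsv=cv2.cvtColor(d['pixels'],cv2.COLOR_RGB2HSV).astype(int);H,S,V=hsv[...,0],hsv[...,1],hsv[...,2]
  def pj(p): q=K@(E[:3,:3]@np.array(p,float)+E[:3,3]); return (q[:2]/q[2])
  c=pj((459.4,143,171)); red=((H<6)|(H>174))&(S>150)&(V>70); gr=(H>60)&(H<95)&(S>80)
  for n,m,z in (('red',red,192),('gr',gr,100)):
    v,u=np.nonzero(m); k=np.hypot(u-c[0],v-c[1])<70; k&=(np.hypot(u-c[0],v-c[1])<(25 if n=='red' else 70))
    if k.sum(): print(nm,n,k.sum(),u[k].mean().round(1),v[k].mean().round(1),'rows',v[k].min(),v[k].max(),'cols',u[k].min(),u[k].max(),'onz',onz(K,E,u[k].mean(),v[k].mean(),z).round(1))
  for z in (72,125,150,171,192): print(z,pj((459.4,143,z)).round(1))
"
```

```text
t 19.25 grasp [275.5 183.3 310.9] z [ 0.114 -0.402 -0.909] y [0.99  0.123 0.069] F [ 0.1 -0.7  0.5] M [0.06 0.1  0.  ] w 69.9 gf 0.0 q [ 0.86 -0.    2.08 -0.37  1.34  0.89]
top red 154 184.5 207.0 rows 200 214 cols 178 191 onz [457.7 138.3 192. ]
top gr 143 192.3 214.8 rows 203 222 cols 180 200 onz [450.9 130.5 100. ]
72 [190. 213.]
125 [187.  210.1]
150 [185.5 208.7]
171 [184.2 207.5]
192 [182.8 206.2]
scene red 384 327.3 195.0 rows 182 208 cols 319 336 onz [477.1 168.3 192. ]
scene gr 619 323.4 226.2 rows 207 249 cols 312 336 onz [464.2 147.4 100. ]
72 [323.1 235.1]
125 [325.5 214.6]
150 [326.6 204.4]
171 [327.6 195.6]
192 [328.6 186.5]
```

```bash
python3 -c "
from h import *
w=np.load('pics/top9.png.npz');p=w['p'];K,E=w['K'],w['E']
for r in (203,207,211): print(r,[tuple(int(x) for x in c) for c in p[r,172:204]])
def pj(q): q=K@(E[:3,:3]@np.array(q,float)+E[:3,3]); return (q[:2]/q[2]).round(1)
s=np.array([-.138,.99]);l=np.array([.99,.138])
for gap in (0,3):
  a=np.array([456,168])-s*(25+gap)
  print('topL',pj([*(a+17*s),192]),'capbotR',pj([*(a-17*s),150]),'bodyR125',pj([*(a-25*s),125]),'bodyR0',pj([*(a-25*s),0]))
print('plate front top',pj([456,168,72]))
"
```

```text
203 [(30, 29, 34), (53, 44, 21), (83, 66, 22), (83, 67, 22), (81, 67, 22), (82, 68, 23), (121, 48, 25), (173, 38, 35), (175, 36, 36), (172, 37, 36), (171, 38, 36), (171, 37, 35), (172, 37, 36), (171, 37, 35), (173, 38, 36), (178, 38, 36), (177, 36, 36), (101, 30, 25), (28, 34, 25), (25, 48, 36), (42, 51, 39), (72, 68, 56), (88, 80, 64), (98, 90, 72), (178, 164, 132), (184, 171, 137), (180, 167, 134), (177, 165, 132), (178, 165, 132), (176, 164, 132), (176, 163, 131), (176, 163, 131)]
207 [(106, 83, 30), (103, 83, 28), (103, 83, 29), (101, 82, 27), (99, 83, 30), (107, 62, 24), (171, 34, 35), (174, 35, 37), (172, 36, 34), (172, 38, 36), (172, 38, 36), (174, 39, 36), (173, 38, 36), (174, 38, 35), (176, 41, 38), (176, 40, 37), (180, 41, 39), (173, 38, 36), (89, 14, 13), (72, 15, 14), (45, 57, 45), (38, 72, 53), (32, 61, 46), (39, 54, 44), (112, 113, 105), (89, 86, 70), (179, 165, 132), (179, 166, 132), (182, 169, 134), (181, 167, 134), (179, 166, 133), (179, 166, 133)]
211 [(171, 137, 51), (172, 136, 50), (172, 136, 50), (172, 137, 50), (175, 140, 51), (175, 143, 52), (88, 77, 24), (63, 39, 20), (155, 36, 34), (179, 36, 37), (180, 37, 37), (181, 40, 38), (179, 39, 37), (181, 43, 40), (178, 44, 41), (154, 33, 31), (94, 17, 17), (101, 14, 16), (102, 21, 18), (98, 63, 48), (54, 88, 64), (44, 83, 61), (42, 74, 55), (32, 60, 44), (29, 49, 37), (69, 82, 70), (49, 59, 52), (16, 28, 21), (68, 62, 51), (182, 167, 134), (189, 175, 140), (182, 169, 135)]
topL [176.4 206.4] capbotR [191.5 208.4] bodyR125 [195.7 209.7] bodyR0 [201.5 216.1]
topL [177.5 206.4] capbotR [192.6 208.4] bodyR125 [196.8 209.7] bodyR0 [202.4 216.1]
plate front top [181.5 213.3]
```

```bash
python3 -c "
from h import *
print(ctrl.close_job())"
```

```text
the job is handed in; nothing more can be done
None
```

I handed the job in at about 19 s with the cylinder upright, red cap up, in the stop and the robot clear, its gap to the facing measuring 0–2 mm; for a moment at about 65–78° of tilt the arm carried most or all of its weight and the foot may have left the bench by up to about 5 mm.

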